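# Take the sample drying cabinet off its air and open its drawer

### The arm

A 6-joint arm with a two-finger parallel gripper is mounted at the origin on the work surface. World frame = base frame: x ahead of the robot, y to its left, z up, the work surface at z = 0. Lengths are in mm, angles in rad, forces in N, time in s.
With the tool pointing down it reaches from about 275 to 750 mm from the base axis. Payload 10.2 kg.
Tool frame: the origin (TCP) lies midway between the tips of the shut fingers; the grasp point (between the pads) lies 19 mm behind it; z points along the fingers, y is the line along which they close (so a half turn about z gives the same grasp; the last joint's range is limited). The gripper opens to 85 mm and grips with 20 to 120 N. Pads are 22 mm wide; open, the fingers measure 114 mm over their backs; the gripper's body (76 mm by 85 mm) begins 54 mm behind the grasp point. The pads swing forward as they close: fully open they stand 13 mm farther back than shut.
Start: joints at [0.972, 0.313, 1.498, -0, 1.331, -0.223], TCP at [192.697, 488.364, 231.294] pointing down, gripper open.
Joint ranges: [-2.94, 2.94], [-0.97, 2.17], [0.19, 2.56], [-1.23, 4.37], [0.02, 3.11], [-2.88, 2.88]. Speed limits (rad/s): [2.39, 2.39, 3.01, 3.14, 3.14, 3.14].

### API

Orientations are given as a unit quaternion [w, x, y, z].
In Python, from rig import ctrl gives the robot as it stands.
- The arm moves only by the tool arm_command, never from a script. Its argument "increments" is a list of rows, each an object with "dr": the turn, a rotation vector about the tool's x, y, z in units of pi/4 rad (1.0 is pi/4 rad), a list of three; "offset": the shift along the tool's x, y, z in units of 120 mm (1.0 is 120 mm), a list of three; "hand": the opening, from -1 (shut) to 1 (fully open). A call has 1 to 8 rows; each row shifts and turns the commanded pose from where the row before left it, along the tool's axes as they then stand; what a row does not reach is not made up. A row lasts 1/10 s, in which the tool goes at most 50 mm and 8.59 degrees, less where a joint would pass 70% of its speed; a pose out of reach is approached as far as the arm can. A call with a number of a shift or a turn outside -1 to 1 is refused whole. A call with a gripper value outside its range is refused whole. The fingers move at their own pace and stop on an object; "grip_force" is the grip in N (left out, the last holds). Time passes only in rows, so rows that do not move let the fingers close. It gives the time, the measured TCP pose, the force, the opening and the grip force at its end, in the units of the state.
- ctrl.sense(): the state, without advancing time (a new reading comes with each control period).
- ctrl.capture(name): name is "scene" or "side" or "wrist"; returns the picture (384x512x3 uint8, red, green, blue); there is no depth.
- ctrl.camera_info(name): a dict with "K" (3x3 intrinsics, pixels), "dist" ([k1, k2, p1, p2, k3] as OpenCV has them; the pictures are not rectified), "R" (3x3) and "t" (3): a world point X has camera coordinates R X + t. Camera axes: x right, y down, z forward; pixel columns grow to the right and rows downward; lengths in mm; the calibration is good to about 2 mm. A picture is of the moment at which its call begins: read the wrist's pose just before it. camera_info takes no time and is no camera call; for the wrist camera it gives the pose at the moment of the call.
- ctrl.finish_job(): hands the job in; it is judged then, once.
The state is a dict: "time_s": time; "joints": joint angles; "dq": joint speeds; "tau": joint torques, N m; "eef_pos": TCP position; "ee_rot": TCP orientation; "force": force on the tool from outside, world axes, zero at the start; "wrist_torque": the same for the moment, N m; "grip_width": opening from 0.0 (shut) to 1.0 (fully open); "grip_force": force on a finger pad.
Only numpy, scipy, OpenCV 4.12 (cv2) and the standard library are available. Lean on these libraries where they do the work, as an engineer would, in place of code of your own. Each camera call takes 0.05 s, during which the arm holds its last target. There are 200 camera calls.

### The job

Take the drying cabinet off its air: first swing the long feed lever fully shut against its stop (crosswise to its pipe), then turn the two-winged bleed handle fully open (in line with its pipe) to let the pressure out, and only then pull the drawer out by its bar handle, at least 10 cm. Do not wrench the valve handles hard against their stops or pull at the drawer before the bleed is open, and leave the jars standing where they are.

Things in the scene. Friction and masses are not known exactly. Their poses are not given: they have to be found in the camera images.
- cabinet: Fixed low white drying cabinet on the bench, 260 deep (x) x 400 wide (y) x 150 high mm. Origin: centre of the lower edge of its front face, on the bench; its x axis points into the cabinet (away from the robot), y to its left, z up. On its top two valves stand 90 mm left and right of the middle; which is which varies.
- feed_valve: Fixed feed valve: brass body (37 mm thick) on a 20 mm steel pipe that runs along the cabinet's x axis, centre 33 mm above the top, to the back of the cabinet and down to the bench. Origin: on its vertical spindle at the level of the cabinet's top, 50 mm behind the front face. It carries the feed lever.
- bleed_valve: Fixed bleed valve: same brass body and pipe height, but a short pipe that ends in a copper silencer 95 mm behind the spindle. Origin: on its vertical spindle at the level of the cabinet's top, 50 mm behind the front face. It carries the two-winged bleed handle.
- feed_lever (a joint): Feed valve lever, rad: 0 = fully shut (crosswise: lever points along the cabinet's -y), 1.571 = fully open (in line with the pipe: lever points to the cabinet's -x, over the front edge). Shutting turns it counter-clockwise seen from above. A stiff hinge: stays where it is left (about 2 N at the tip).
- feed_axis (a point): Point on the vertical spindle of the feed valve, at mid-height of its lever (224 mm above the bench). The lever is a one-sided plain steel bar, 110 mm from spindle to tip, 16 mm thick, 24 mm tall (12 mm above and below this point).
- feed_tip (a point): Middle of the outer end of the feed lever, 110 mm from its spindle, at mid-height of the lever.
- bleed_handle (a joint): Bleed valve handle, rad: 0 = fully shut (crosswise: wings along the cabinet's y), 1.571 = fully open (wings in line with the pipe, along the cabinet's x). Opening turns it counter-clockwise seen from above. A stiff hinge: stays where it is left (about 3.5 N at 35 mm from the spindle).
- bleed_axis (a point): Point on the vertical spindle of the bleed valve, at mid-height of its handle (224 mm above the bench). The handle is a two-winged steel bar, 96 mm over both wings, 14 mm thick, 24 mm tall (12 mm above and below this point).
- bleed_wing (a point): Middle of the end of one wing of the bleed handle, 48 mm from the spindle: the wing that points along the cabinet's -y when shut and along its +x when open. The other wing points the other way.
- drawer (a joint): Drawer slide, m: 0 = shut, 0.12 = pulled out to its stop, along the cabinet's -x (towards the robot). About 2 N of friction.
- drawer_grip (a point): Middle of the drawer's bar handle: round steel bar 12 mm thick, 140 mm long along the cabinet's y, its centre 45 mm in front of the drawer front (39 mm free gap behind it), 118 mm above the bench (32 mm below the cabinet's top), posts only at its ends.
- top_jar: Jar with white lid, 56 mm diameter, 85 mm tall, standing loose on the cabinet's top behind the valves. Origin at the centre of its underside. To be left alone.
- left_jar: Jar with white lid, 60 mm diameter, 90 mm tall, standing loose on the bench to the left. Origin at the centre of its underside. To be left alone.
- right_jar: Jar with white lid, 60 mm diameter, 90 mm tall, standing loose on the bench to the right. Origin at the centre of its underside. To be left alone.

How it is judged (in metres and radians):
On the way, in this order (a step that is already met when the one before it is completed fails the run):
1. the feed lever is turned fully shut (value of joint feed_lever below 0.1 rad), for 0.2 s.
2. with the feed still shut, the bleed handle is turned fully open (value of joint bleed_handle above 1.47 rad and value of joint feed_lever below 0.1 rad), for 0.2 s.
3. the drawer is pulled out (value of joint drawer above 0.095 m), for 0.2 s.
At the end, for the whole second after the job is handed in: The feed lever is within 0.1 rad of its shut stop, the bleed handle within 0.1 rad of its open stop, the drawer is at rest and at least 95 mm out, and the three jars stand upright (within 0.2 rad) within 30 mm of where they were (all of step 2 and value of joint drawer above 0.095 m and velocity of joint drawer between -0.01 and 0.01 m/s and angle between each of top_jar, left_jar, right_jar's own z axis and vertical below 0.2 rad and distance of each of top_jar, left_jar, right_jar from where it was at the start of the episode below 0.03 m); the robot touches nothing.
It fails at once if the bleed is opened (beyond 0.8 rad) while the feed is not shut (value of joint bleed_handle above 0.8 rad and value of joint feed_lever above 0.2 rad).
It fails at once if the drawer is pulled (beyond 20 mm) before the bleed is open (value of joint drawer above 0.02 m and value of joint bleed_handle below 1.4 rad).
It fails at once if a valve is pushed with more than 40 N (contact force between any of the arm, the fingers and feed_valve above 40 N or contact force between any of the arm, the fingers and bleed_valve above 40 N).
It fails at once if a jar is knocked over or pushed away (not (angle between top_jar's own z axis and vertical below 0.2 rad) or not (angle between left_jar's own z axis and vertical below 0.2 rad) or not (angle between right_jar's own z axis and vertical below 0.2 rad) or not (distance of top_jar from where it was at the start of the episode below 0.03 m) or not (distance of left_jar from where it was at the start of the episode below 0.03 m) or not (distance of right_jar from where it was at the start of the episode below 0.03 m)).
It also fails if it takes over 67 s, if anything falls off the work surface, if the arm or the gripper's body presses on something with over 40 N, if the wrist force passes 120 N, or if a joint passes its speed limit or range.

## Working session

There is one attempt and no reset: what is moved stays moved. The work goes in short steps, Python scripts to look and compute and a tool call to move; the robot and the scene stay as the last step left them, time stands still between calls to the robot, and variables do not carry over. Pictures are saved under pics/ and viewed, at most 10 in all, crops included, and the job is handed in when it is done.

Besides the shell and the picture viewer there is one more tool, called after ">>>" as a command line: name --argument value ..., lists and objects as JSON in quotes. arm_command: Moves the arm, as the interface text tells. Shifts and turns lie within -1 to 1; 1 stands for 120 mm of shift or pi/4 rad of turn. Its arguments: {"type":"object","properties":{"increments":{"type":"array"},"grip_force":{"type":"number"}},"required":["increments"]}

```bash
mkdir -p pics; python3 - <<'E'
from rig import ctrl
import cv2
for n in ("scene","side"):
    im=ctrl.capture(n); cv2.imwrite(f"pics/{n}0.png",im[:,:,::-1])
    c=ctrl.camera_info(n); print(n,c)
print(ctrl.sense())
E
```

```text
scene {'K': array([[416.8825744 ,   0.        , 257.44646206],
       [  0.        , 416.8825744 , 197.28099344],
       [  0.        ,   0.        ,   1.        ]]), 'dist': array([0.05160742, 0.        , 0.        , 0.        , 0.        ]), 'R': array([[ 0.48068221,  0.87665641,  0.0204486 ],
       [ 0.55554491, -0.28640446, -0.78060383],
       [-0.67846478,  0.38658249, -0.62469154]]), 't': array([-294.24266984, -236.1118484 , 1895.2679983 ])}
side {'K': array([[390.63408025,   0.        , 258.67314281],
       [  0.        , 390.63408025, 195.66544861],
       [  0.        ,   0.        ,   1.        ]]), 'dist': array([-0.06778966,  0.        ,  0.        ,  0.        ,  0.        ]), 'R': array([[ 0.67395235, -0.73868509, -0.01151384],
       [-0.56797426, -0.50810909, -0.64748003],
       [ 0.47243356,  0.44291025, -0.76199543]]), 't': array([-411.96909626,  457.02375712, 1030.6629528 ])}
{'time_s': 0.1, 'joints': array([ 9.71611726e-01,  3.13353377e-01,  1.49832881e+00, -2.21481445e-05,
        1.33097406e+00, -2.23406536e-01]), 'dq': array([-0.00043072, -0.00029517, -0.00285785, -0.0007881 ,  0.00027494,
       -0.00030293]), 'tau': array([ 3.98028729e-03, -4.12903976e+01, -2.60142356e+01, -1.33285057e-04,
        2.96532919e-03,  3.61545290e-05]), 'eef_pos': array([192.569366  , 488.17811092, 230.82526733]), 'ee_rot': array([-2.02752132e-04,  1.86782880e-01,  9.82401075e-01, -4.91747018e-04]), 'force': array([ 0.70824407, -0.58874664, -0.56156942]), 'wrist_torque': array([-0.01075276,  0.0423499 , -0.01784882]), 'grip_force': 0.0, 'grip_width': 0.9989817121841063}
```

View pics/scene0.png

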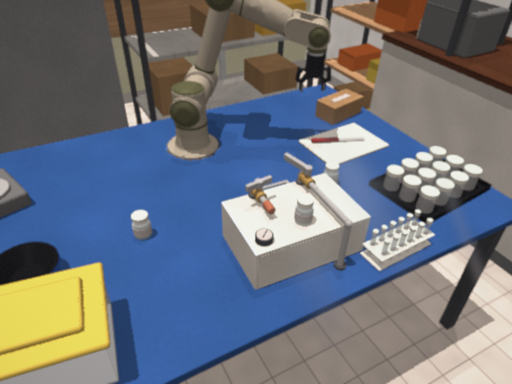

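View pics/side0.png

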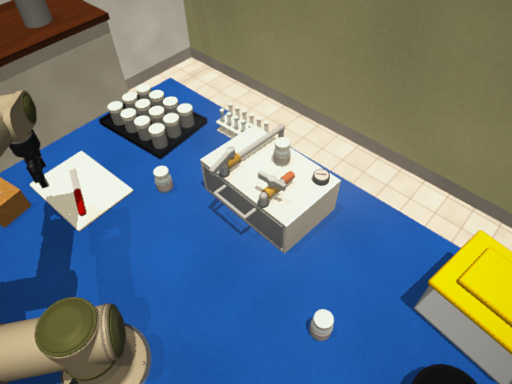

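Scene camera looks from behind the cabinet (feed valve near (305,178), bleed near (262,188)). The side camera looks from the robot's side: cabinet front at lower left, feed on the left at (228,163), bleed at (265,190). I'll enlarge both.

```bash
python3 - <<'E'
import cv2,numpy as np
a=cv2.imread("pics/side0.png")[115:255,190:350]; b=cv2.imread("pics/scene0.png")[140:290,210:380]
cv2.imwrite("pics/c1.png",cv2.resize(a,None,fx=5,fy=4.2 if 0 else 5)[:600][:, :800] if 0 else cv2.resize(a,(640,560),interpolation=cv2.INTER_CUBIC))
cv2.imwrite("pics/c2.png",cv2.resize(b,(680,600),interpolation=cv2.INTER_CUBIC))
E
```

```text
(no output)
```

View pics/c1.png

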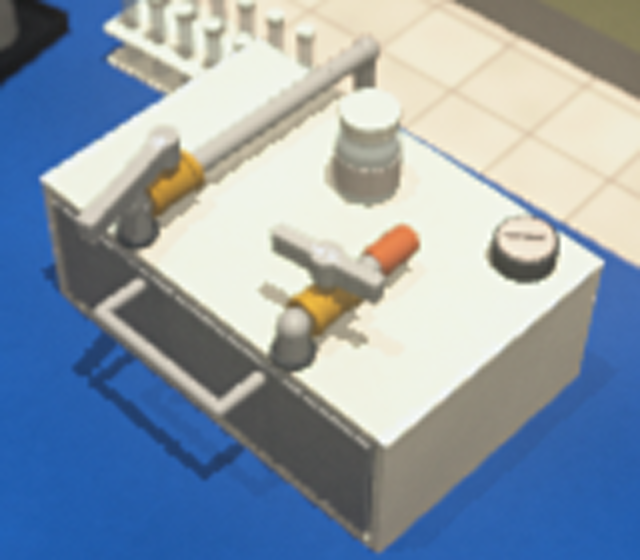

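View pics/c2.png

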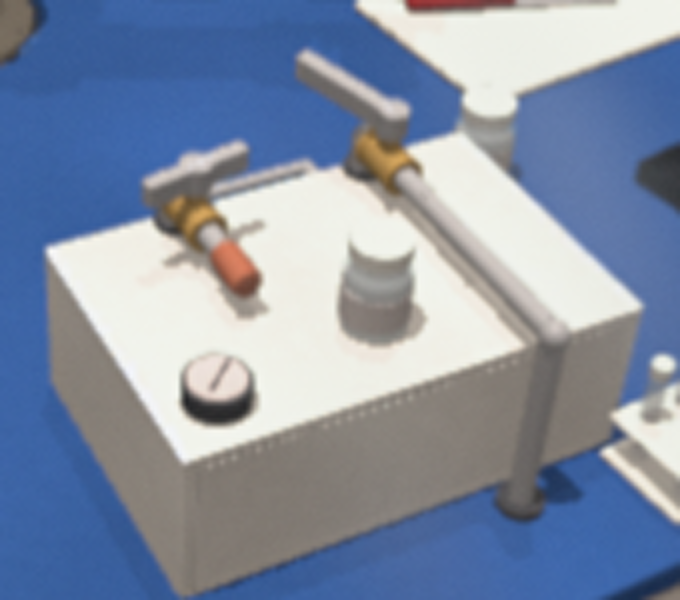

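Both crops show the lever pointing to the front over the edge (open) and the bleed wings crosswise (shut). Cabinet top corners: c1 (42,180), (382,446), (603,263); c2 (48,250), (187,465), (640,305), (465,135). Next I cast these onto z=150.

```bash
cat > h.py <<'E'
import cv2,numpy as np
from rig import ctrl
def ray(cam,uv,z):
    c=ctrl.camera_info(cam); p=cv2.undistortPoints(np.array([[uv]],float),c["K"],c["dist"])[0,0]
    d=c["R"].T@[p[0],p[1],1]; o=-c["R"].T@c["t"]; return o+d*(z-o[2])/d[2]
S=lambda u,v:(190+(u+.5)/4-.5,115+(v+.5)/4-.5)
C=lambda u,v:(210+(u+.5)/4-.5,140+(v+.5)/4-.5)
E
python3 - <<'E'
from h import *
np.set_printoptions(precision=1,suppress=True)
loc={'fl':(0,200),'fr':(0,-200),'br':(260,-200),'bl':(260,200)}
obs=[('side','fl',S(42,180)),('side','fr',S(382,446)),('side','br',S(603,263)),
('scene','fr',C(48,250)),('scene','br',C(187,465)),('scene','bl',C(640,305)),('scene','fl',C(465,135))]
A=np.array([loc[n] for _,n,_ in obs],float);B=np.array([ray(c,uv,150)[:2] for c,_,uv in obs])
a,b=A-A.mean(0),B-B.mean(0); th=np.arctan2((a[:,0]*b[:,1]-a[:,1]*b[:,0]).sum(),(a*b).sum())
R=np.array([[np.cos(th),-np.sin(th)],[np.sin(th),np.cos(th)]]);o=B.mean(0)-R@A.mean(0)
print("yaw",th.round(4),"o",o);print(B-(A@R.T+o))
W=lambda x,y:R@[x,y]+o
for n,p in dict(feed=(50,90),bleed=(50,-90),tip=(-60,90),grip=(-45,0)).items(): print(n,W(*p))
inv=lambda p:R.T@(p[:2]-o)
for n,c,uv in [('hubF','side',S(163,135)),('tipF','side',S(90,220)),('hubF','scene',C(397,103)),('tipF','scene',C(305,56)),
 ('hubB','side',S(328,253)),('w+','side',S(276,230)),('w-','side',S(380,282)),('hubB','scene',C(193,160)),('w-','scene',C(147,184)),('w+','scene',C(246,148))]:
    print(n,c,inv(ray(c,uv,236)))
for u in [(102,310),(222,408)]: print('bar',inv(ray('side',S(*u),120)))
for n,c,uv,z in [('topjar','side',S(369,105),235),('topjar','scene',C(381,240),235),('left','side',(161,172),90),('left','scene',C(489,105),90),('right','side',(321,317),90)]: p=ray(c,uv,z);print(n,p,inv(p))
E
```

```text
yaw -0.0533 o [604.1  70.4]
[[-4.  -3.9]
 [-3.4  3.1]
 [-5.2  0.6]
 [ 4.6  1.6]
 [ 4.3  1.8]
 [-2.8 -1.9]
 [ 6.6 -1.3]]
feed [658.9 157.6]
bleed [649.3 -22.1]
tip [549.  163.5]
grip [559.2  72.8]
hubF side [47.7 90.8]
tipF side [-53.4  60.2]
hubF scene [43.8 96.5]
tipF scene [-49.2  61.5]
hubB side [ 48.2 -90.1]
w+ side [ 37.7 -46.4]
w- side [  54.1 -136.7]
hubB scene [ 46.6 -90.5]
w- scene [  60.2 -136.1]
w+ scene [ 49.3 -45.4]
bar [-47.7  70.1]
bar [-47.3 -71.6]
topjar [792.4  60.7 235. ] [188.5   0.3]
topjar [795.3  53.6 235. ] [191.8  -6.6]
left [513.2 375.2  90. ] [-107.   299.6]
left [525.2 376.5  90. ] [-95.1 301.5]
right [ 461.5 -360.3   90. ] [-119.4 -437.7]
```

Geometry agrees: 140 mm bar found, hubs within about 4 mm of (50,±90). The feed lever is at about 1.29 rad, and the feed is on the left. I'll align the tool with the cabinet (tool x = −cab x, tool y = cab y), shut the fingers and approach to the left of the lever.

```bash
cat >> h.py <<'E'
th=-.0533;o=np.array([604.1,70.4])
def where():
    s=ctrl.sense();d=s["eef_pos"][:2]-o;c,n=np.cos(th),np.sin(th)
    w,x,y,z=s["ee_rot"]; ty=(2*(x*y-w*z),1-2*(x*x+z*z))
    f=s["force"]
    print("t",round(s["time_s"],2),"cab",np.round([c*d[0]+n*d[1],-n*d[0]+c*d[1],s["eef_pos"][2]],1),"yawerr",round(np.arctan2(ty[1],ty[0])-np.pi/2-th,4),"Fcab",np.round([c*f[0]+n*f[1],-n*f[0]+c*f[1],f[2]],1),round(s["grip_width"],2))
E
```

>>> arm_command --increments '[{"dr": [0, 0, -0.137], "offset": [0, 0, 0], "hand": -1}, {"dr": [0, 0, -0.137], "offset": [0, 0, 0], "hand": -1}, {"dr": [0, 0, -0.137], "offset": [0, 0, 0], "hand": -1}, {"dr": [0, 0, 0], "offset": [-0.2, -0.15, 0], "hand": -1}, {"dr": [0, 0, 0], "offset": [-0.27, -0.2, 0], "hand": -1}, {"dr": [0, 0, 0], "offset": [-0.27, -0.2, 0], "hand": -1}, {"dr": [0, 0, 0], "offset": [-0.27, -0.2, 0], "hand": -1}, {"dr": [0, 0, 0], "offset": [-0.27, -0.2, 0], "hand": -1}]'

```text
time_s: 0.9
eef_pos: [340.9, 365.1, 231.1]
ee_rot: [-0.0, 0.026, 1.0, -0.0]
force: [1.5, 0.8, -0.2]
grip_width: 0.002
grip_force: 0.0
```

```bash
python3 -c "from h import *;where()"
```

```text
t 0.9 cab [-278.5  280.3  231.1] yawerr 0.0005 Fcab [ 1.4  0.9 -0.2] 0.0
```

>>> arm_command --increments '[{"dr": [0, 0, 0], "offset": [-0.27, -0.18, 0], "hand": -1}, {"dr": [0, 0, 0], "offset": [-0.27, -0.18, 0], "hand": -1}, {"dr": [0, 0, 0], "offset": [-0.27, -0.18, 0], "hand": -1}, {"dr": [0, 0, 0], "offset": [-0.27, -0.18, 0], "hand": -1}, {"dr": [0, 0, 0], "offset": [-0.27, -0.18, 0], "hand": -1}, {"dr": [0, 0, 0], "offset": [-0.27, -0.18, 0.07], "hand": -1}, {"dr": [0, 0, 0], "offset": [-0.2, -0.13, 0.07], "hand": -1}, {"dr": [0, 0, 0], "offset": [0, 0, 0], "hand": -1}]'

```text
time_s: 1.7
eef_pos: [551.9, 207.4, 212.4]
ee_rot: [-0.001, 0.028, 1.0, -0.001]
force: [-0.3, 0.0, -0.1]
grip_width: 0.0
grip_force: 0.0
```

```bash
python3 - <<'E'
from h import *
where()
for n in ("wrist","side"):cv2.imwrite(f"pics/{n}1.png",ctrl.capture(n)[:,:,::-1])
a=cv2.imread("pics/wrist1.png");b=cv2.imread("pics/side1.png")[100:240,180:340]
cv2.imwrite("pics/v1.png",np.hstack([cv2.resize(a,(400,300)),cv2.resize(b,(400,350),interpolation=2)[:300]]))
E
```

```text
t 1.7 cab [-59.4 134.  212.4] yawerr -0.0032 Fcab [-0.3  0.  -0.1] 0.0
```

View pics/v1.png

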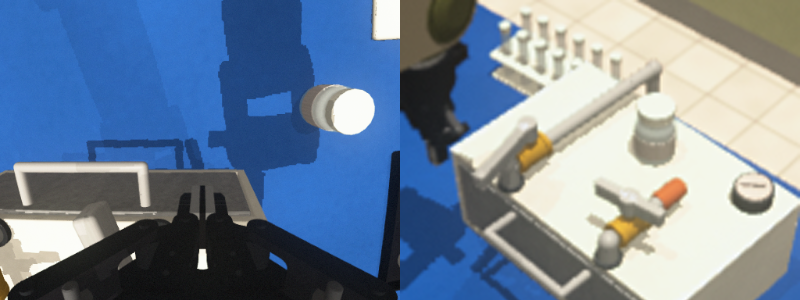

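Wrist view (left half): shut fingers at (205,190), clear to the left of the lever, whose tip is at (95,215). The side view agrees. Now I start the push.

>>> arm_command --increments '[{"dr": [0, 0, 0], "offset": [-0.106, -0.141, 0], "hand": -1}, {"dr": [0, 0, 0], "offset": [-0.106, -0.141, 0], "hand": -1}, {"dr": [0, 0, 0], "offset": [0, -0.062, 0], "hand": -1}, {"dr": [0, 0, 0], "offset": [0, -0.062, 0], "hand": -1}, {"dr": [0, 0, 0], "offset": [-0.021, -0.1, 0], "hand": -1}, {"dr": [0, 0, 0], "offset": [-0.021, -0.1, 0], "hand": -1}, {"dr": [0, 0, 0], "offset": [-0.053, -0.093, 0], "hand": -1}, {"dr": [0, 0, 0], "offset": [-0.053, -0.093, 0], "hand": -1}]'

```text
time_s: 2.6
eef_pos: [588.8, 111.8, 214.6]
ee_rot: [-0.0, 0.026, 1.0, 0.0]
force: [-0.6, 2.1, -0.8]
grip_width: 0.001
grip_force: 1.0
```

```bash
python3 -c "from h import *;where()"
```

```text
t 2.6 cab [-17.4  40.5 214.6] yawerr 0.0003 Fcab [-0.7  2.  -0.8] 0.0
```

>>> arm_command --increments '[{"dr": [0, 0, 0], "offset": [-0.06, -0.056, 0], "hand": -1}, {"dr": [0, 0, 0], "offset": [-0.06, -0.056, 0], "hand": -1}, {"dr": [0, 0, 0], "offset": [-0.06, -0.056, 0], "hand": -1}, {"dr": [0, 0, 0], "offset": [-0.05, -0.027, 0], "hand": -1}, {"dr": [0, 0, 0], "offset": [-0.05, -0.027, 0], "hand": -1}, {"dr": [0, 0, 0], "offset": [0, 0, 0], "hand": -1}]'

```text
time_s: 3.2
eef_pos: [621.4, 83.6, 214.2]
ee_rot: [0.0, 0.027, 1.0, -0.0]
force: [0.2, -0.1, -0.2]
grip_width: 0.0
grip_force: 0.0
```

```bash
python3 -c "from h import *;where()"
```

```text
t 3.2 cab [ 16.5  14.1 214.2] yawerr -0.0001 Fcab [ 0.2 -0.1 -0.2] 0.0
```

>>> arm_command --increments '[{"dr": [0, 0, 0], "offset": [-0.02, -0.006, 0], "hand": -1}, {"dr": [0, 0, 0], "offset": [-0.02, -0.006, 0], "hand": -1}, {"dr": [0, 0, 0], "offset": [-0.02, -0.006, 0], "hand": -1}, {"dr": [0, 0, 0], "offset": [-0.015, 0, 0], "hand": -1}]'

```text
time_s: 3.6
eef_pos: [629.6, 81.6, 214.5]
ee_rot: [-0.0, 0.026, 1.0, -0.0]
force: [-1.8, -1.2, -1.1]
grip_width: -0.001
grip_force: 0.9
```

>>> arm_command --increments '[{"dr": [0, 0, 0], "offset": [-0.015, 0, 0], "hand": -1}, {"dr": [0, 0, 0], "offset": [0, 0, 0], "hand": -1}]'

```text
time_s: 3.8
eef_pos: [631.6, 81.3, 214.5]
ee_rot: [0.0, 0.027, 1.0, -0.0]
force: [-1.1, -0.5, -0.7]
grip_width: 0.004
grip_force: 0.2
```

```bash
python3 - <<'E'
from h import *
where()
for n in ("wrist","side"):cv2.imwrite(f"pics/{n}2.png",ctrl.capture(n)[:,:,::-1])
a=cv2.imread("pics/wrist2.png");b=cv2.imread("pics/side2.png")[100:240,180:340]
cv2.imwrite("pics/v2.png",np.hstack([cv2.resize(a,(400,300)),cv2.resize(b,(400,350),interpolation=2)[:300]]))
E
```

```text
t 3.8 cab [ 26.9  12.3 214.5] yawerr 0.0001 Fcab [-1.1 -0.5 -0.7] 0.0
```

View pics/v2.png

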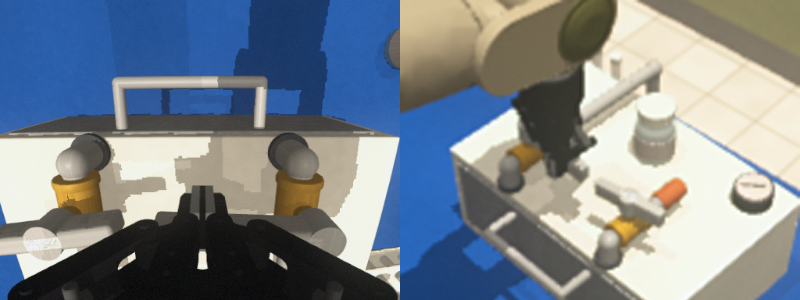

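Wrist view: the lever is now nearly crosswise, largely hidden behind the gripper; bleed handle is crosswise at (60,235). I'll creep on until the force rises.

>>> arm_command --increments '[{"dr": [0, 0, 0], "offset": [-0.012, 0, 0], "hand": -1}, {"dr": [0, 0, 0], "offset": [-0.012, 0, 0], "hand": -1}]'

```text
time_s: 4.1
eef_pos: [634.3, 81.2, 214.7]
ee_rot: [-0.0, 0.027, 1.0, -0.0]
force: [-2.1, -2.1, 1.1]
grip_width: 0.005
grip_force: 0.9
```

>>> arm_command --increments '[{"dr": [0, 0, 0], "offset": [-0.012, 0, 0], "hand": -1}]'

```text
time_s: 4.2
eef_pos: [635.4, 81.2, 214.6]
ee_rot: [-0.001, 0.027, 1.0, -0.0]
force: [-12.0, -2.1, 5.6]
grip_width: 0.001
grip_force: 5.7
```

>>> arm_command --increments '[{"dr": [0, 0, 0], "offset": [-0.012, 0, 0], "hand": -1}]'

```text
time_s: 4.3
eef_pos: [635.5, 81.2, 214.6]
ee_rot: [-0.003, 0.026, 1.0, -0.0]
force: [-19.4, -0.8, 7.7]
grip_width: -0.0
grip_force: 9.7
```

```bash
python3 -c "from h import *;where()"
```

```text
t 4.3 cab [ 30.8  12.4 214.6] yawerr 0.0005 Fcab [-19.3  -1.8   7.7] -0.0
```

The lever sits on its stop (force stepped to 19 N at cab x=30.8; 31 was expected). Back off and go to the front of the bleed's right wing.

>>> arm_command --increments '[{"dr": [0, 0, 0], "offset": [0.1, 0, 0], "hand": -1}, {"dr": [0, 0, 0], "offset": [0.15, 0, -0.1], "hand": -1}, {"dr": [0, 0, 0], "offset": [0, -0.3, -0.07], "hand": -1}, {"dr": [0, 0, 0], "offset": [0, -0.3, 0], "hand": -1}, {"dr": [0, 0, 0], "offset": [0, -0.3, 0], "hand": -1}, {"dr": [0, 0, 0], "offset": [0, -0.3, 0], "hand": -1}, {"dr": [0, 0, 0], "offset": [0, 0, 0.1], "hand": -1}, {"dr": [0, 0, 0], "offset": [0, 0, 0.07], "hand": -1}]'

```text
time_s: 5.1
eef_pos: [599.6, -61.2, 213.6]
ee_rot: [-0.0, 0.027, 1.0, 0.0]
force: [0.4, 0.5, 0.5]
grip_width: -0.002
grip_force: 0.0
```

```bash
python3 - <<'E'
from h import *
where()
for n in ("wrist","side"):cv2.imwrite(f"pics/{n}3.png",ctrl.capture(n)[:,:,::-1])
a=cv2.imread("pics/wrist3.png");b=cv2.imread("pics/side3.png")[100:240,180:340]
cv2.imwrite("pics/v3.png",np.hstack([cv2.resize(a,(400,300)),cv2.resize(b,(400,350),interpolation=2)[:300]]))
E
```

```text
t 5.1 cab [   2.5 -131.6  213.6] yawerr -0.0009 Fcab [0.4 0.5 0.5] -0.0
```

View pics/v3.png

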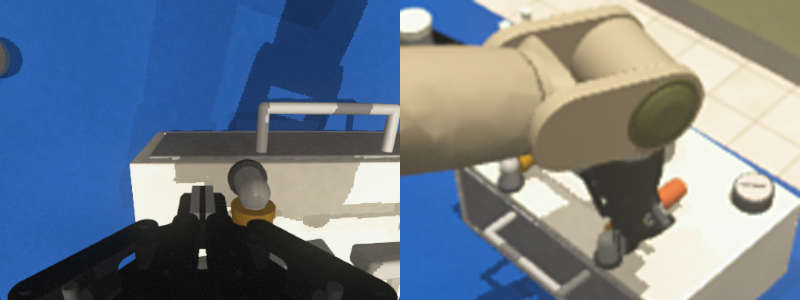

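Fingers (200,190 in the wrist half) stand right of the standpipe, in front of the wing. Begin the opening push.

>>> arm_command --increments '[{"dr": [0, 0, 0], "offset": [-0.13, -0.01, 0], "hand": -1}, {"dr": [0, 0, 0], "offset": [-0.13, -0.01, 0], "hand": -1}, {"dr": [0, 0, 0], "offset": [-0.045, -0.01, 0], "hand": -1}, {"dr": [0, 0, 0], "offset": [-0.045, -0.01, 0], "hand": -1}, {"dr": [0, 0, 0], "offset": [-0.05, 0.016, 0], "hand": -1}, {"dr": [0, 0, 0], "offset": [-0.05, 0.016, 0], "hand": -1}]'

```text
time_s: 5.8
eef_pos: [653.2, -64.5, 214.4]
ee_rot: [-0.001, 0.026, 1.0, -0.0]
force: [-7.2, 0.5, -0.1]
grip_width: 0.001
grip_force: 2.5
```

```bash
python3 -c "from h import *;where()"
```

```text
t 5.8 cab [  56.2 -132.1  214.4] yawerr 0.0005 Fcab [-7.2  0.1 -0.1] 0.0
```

>>> arm_command --increments '[{"dr": [0, 0, 0], "offset": [-0.053, 0.033, 0], "hand": -1}, {"dr": [0, 0, 0], "offset": [-0.053, 0.033, 0], "hand": -1}, {"dr": [0, 0, 0], "offset": [-0.028, 0.025, 0], "hand": -1}, {"dr": [0, 0, 0], "offset": [-0.028, 0.025, 0], "hand": -1}, {"dr": [0, 0, 0], "offset": [0, 0, 0], "hand": -1}]'

```text
time_s: 6.3
eef_pos: [673.9, -51.9, 214.5]
ee_rot: [0.0, 0.026, 1.0, -0.0]
force: [-1.1, -1.5, -0.2]
grip_width: -0.004
grip_force: 0.7
```

>>> arm_command --increments '[{"dr": [0, 0, 0], "offset": [-0.01, 0.012, 0], "hand": -1}, {"dr": [0, 0, 0], "offset": [-0.01, 0.012, 0], "hand": -1}]'

```text
time_s: 6.5
eef_pos: [676.0, -49.4, 214.6]
ee_rot: [-0.0, 0.027, 1.0, -0.0]
force: [-3.2, -2.4, -0.1]
grip_width: 0.002
grip_force: 1.6
```

```bash
python3 -c "from h import *;where()"
```

```text
t 6.5 cab [  78.2 -115.8  214.6] yawerr -0.0 Fcab [-3.1 -2.6 -0.1] 0.0
```

>>> arm_command --increments '[{"dr": [0, 0, 0], "offset": [0, 0.011, 0], "hand": -1}, {"dr": [0, 0, 0], "offset": [0, 0.011, 0], "hand": -1}]'

```text
time_s: 6.7
eef_pos: [676.7, -46.9, 214.7]
ee_rot: [0.001, 0.027, 1.0, -0.0]
force: [3.1, -4.3, -1.1]
grip_width: -0.001
grip_force: 2.1
```

>>> arm_command --increments '[{"dr": [0, 0, 0], "offset": [0, 0.01, 0], "hand": -1}]'

```text
time_s: 6.8
eef_pos: [676.9, -45.7, 214.7]
ee_rot: [0.001, 0.027, 1.0, -0.0]
force: [2.4, -5.6, -0.9]
grip_width: -0.0
grip_force: 2.2
```

>>> arm_command --increments '[{"dr": [0, 0, 0], "offset": [0, 0.01, 0], "hand": -1}]'

```text
time_s: 6.9
eef_pos: [677.0, -44.6, 214.7]
ee_rot: [0.001, 0.027, 1.0, -0.0]
force: [3.9, -3.4, 0.1]
grip_width: -0.002
grip_force: 2.4
```

```bash
python3 -c "from h import *;where()"
```

```text
t 6.9 cab [  78.9 -110.9  214.7] yawerr -0.0001 Fcab [ 4.1 -3.2  0.1] -0.0
```

Near the expected stop (-111.5). Still turning freely, so keep creeping.

>>> arm_command --increments '[{"dr": [0, 0, 0], "offset": [0, 0.01, 0], "hand": -1}]'

```text
time_s: 7.0
eef_pos: [677.2, -43.8, 214.7]
ee_rot: [0.001, 0.027, 1.0, -0.001]
force: [3.5, -10.2, -0.7]
grip_width: 0.002
grip_force: 5.2
```

>>> arm_command --increments '[{"dr": [0, 0, 0], "offset": [0, 0.008, 0], "hand": -1}]'

```text
time_s: 7.1
eef_pos: [677.2, -43.8, 214.7]
ee_rot: [0.001, 0.027, 1.0, -0.002]
force: [3.2, -12.8, -1.3]
grip_width: -0.004
grip_force: 6.4
```

>>> arm_command --increments '[{"dr": [0, 0, 0], "offset": [0, 0.006, 0], "hand": -1}]'

```text
time_s: 7.2
eef_pos: [677.2, -43.7, 214.8]
ee_rot: [0.001, 0.027, 1.0, -0.002]
force: [2.7, -14.4, -1.4]
grip_width: -0.003
grip_force: 7.4
```

The stop is reached. Back off, raise, and move over the gap behind the drawer bar.

>>> arm_command --increments '[{"dr": [0, 0, 0], "offset": [0, -0.18, 0], "hand": -1}, {"dr": [0, 0, 0], "offset": [0, 0, -0.25], "hand": -1}, {"dr": [0, 0, 0], "offset": [0, 0, -0.25], "hand": -1}, {"dr": [0, 0, 0], "offset": [0.206, 0.31, 0], "hand": -1}, {"dr": [0, 0, 0], "offset": [0.206, 0.31, 0], "hand": -1}, {"dr": [0, 0, 0], "offset": [0.206, 0.31, 0], "hand": -1}, {"dr": [0, 0, 0], "offset": [0.206, 0.17, 0], "hand": -1}, {"dr": [0, 0, 0], "offset": [0, 0, 0], "hand": -1}]'

```text
time_s: 8.0
eef_pos: [581.6, 77.8, 275.6]
ee_rot: [0.001, 0.024, 1.0, 0.001]
force: [0.2, -0.7, 0.9]
grip_width: -0.001
grip_force: 0.0
```

```bash
python3 - <<'E'
from h import *
where()
for n in ("wrist","scene"):cv2.imwrite(f"pics/{n}4.png",ctrl.capture(n)[:,:,::-1])
a=cv2.imread("pics/wrist4.png");b=cv2.imread("pics/scene4.png")[140:290,210:380]
cv2.imwrite("pics/v4.png",np.hstack([cv2.resize(a,(400,300)),cv2.resize(b,(400,353),interpolation=2)[:300]]))
E
```

```text
t 8.0 cab [-22.8   6.2 275.6] yawerr 0.0045 Fcab [ 0.2 -0.7  0.9] -0.0
```

View pics/v4.png

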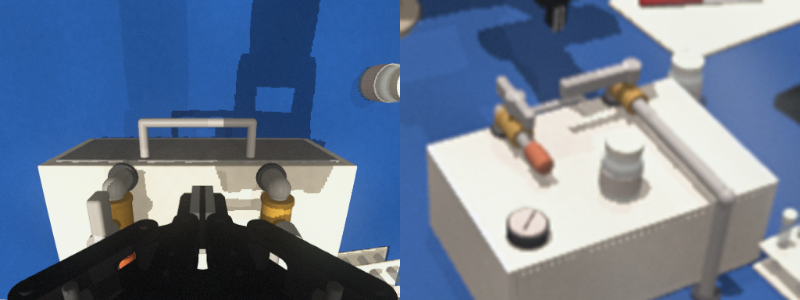

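Wings are in line with the pipe and the lever is crosswise. Descend behind the bar.

>>> arm_command --increments '[{"dr": [0, 0, 0], "offset": [-0.012, -0.03, 0.2], "hand": -1}, {"dr": [0, 0, 0], "offset": [0, 0, 0.28], "hand": -1}, {"dr": [0, 0, 0], "offset": [0, 0, 0.28], "hand": -1}, {"dr": [0, 0, 0], "offset": [0, 0, 0.2], "hand": -1}, {"dr": [0, 0, 0], "offset": [0, 0, 0.1], "hand": -1}]'

```text
time_s: 8.6
eef_pos: [584.7, 69.8, 144.8]
ee_rot: [-0.002, 0.027, 1.0, 0.0]
force: [-0.2, -0.4, 0.5]
grip_width: 0.002
grip_force: 0.0
```

```bash
python3 -c "from h import *;where()"
```

```text
t 8.6 cab [-19.4  -1.6 144.8] yawerr -0.001 Fcab [-0.1 -0.4  0.5] 0.0
```

>>> arm_command --increments '[{"dr": [0, 0, 0], "offset": [0.01, 0, 0.11], "hand": -1}, {"dr": [0, 0, 0], "offset": [0, 0, 0.11], "hand": -1}, {"dr": [0, 0, 0], "offset": [0, 0, 0.1], "hand": -1}, {"dr": [0, 0, 0], "offset": [0, 0, 0], "hand": -1}]'

```text
time_s: 9.0
eef_pos: [583.2, 70.5, 107.4]
ee_rot: [-0.001, 0.027, 1.0, 0.0]
force: [1.2, 0.5, 0.0]
grip_width: 0.004
grip_force: 0.0
```

```bash
python3 -c "from h import *;where()"
```

```text
t 9.0 cab [-20.9  -1.  107.4] yawerr 0.0 Fcab [1.1 0.5 0. ] 0.0
```

>>> arm_command --increments '[{"dr": [0, 0, 0], "offset": [0.07, 0, 0], "hand": -1}, {"dr": [0, 0, 0], "offset": [0.12, 0, 0], "hand": -1}, {"dr": [0, 0, 0], "offset": [0.15, 0, 0], "hand": -1}, {"dr": [0, 0, 0], "offset": [0.15, 0, 0], "hand": -1}, {"dr": [0, 0, 0], "offset": [0.15, 0, 0], "hand": -1}, {"dr": [0, 0, 0], "offset": [0.12, 0, 0], "hand": -1}, {"dr": [0, 0, 0], "offset": [0.09, 0, 0], "hand": -1}, {"dr": [0, 0, 0], "offset": [0, 0, 0], "hand": -1}]'

```text
time_s: 9.8
eef_pos: [481.0, 76.1, 109.8]
ee_rot: [0.001, 0.026, 1.0, -0.0]
force: [-0.1, -0.2, -0.3]
grip_width: 0.001
grip_force: 0.0
```

>>> arm_command --increments '[{"dr": [0, 0, 0], "offset": [0.05, 0, 0], "hand": -1}, {"dr": [0, 0, 0], "offset": [0.05, 0, 0], "hand": -1}, {"dr": [0, 0, 0], "offset": [0, 0, 0], "hand": -1}]'

```text
time_s: 10.1
eef_pos: [469.4, 76.7, 109.0]
ee_rot: [-0.0, 0.026, 1.0, -0.0]
force: [0.2, -0.0, 0.2]
grip_width: 0.001
grip_force: 0.0
```

```bash
python3 -c "from h import *;where()"
```

```text
t 10.1 cab [-134.9   -0.9  109. ] yawerr 0.0003 Fcab [ 0.3 -0.   0.2] 0.0
```

>>> arm_command --increments '[{"dr": [0, 0, 0], "offset": [-0.05, 0, 0], "hand": -1}, {"dr": [0, 0, 0], "offset": [0, 0, -0.15], "hand": -1}, {"dr": [0, 0, 0], "offset": [0, 0, -0.3], "hand": -1}, {"dr": [0, 0, 0], "offset": [0, 0, -0.3], "hand": -1}, {"dr": [0, 0, 0], "offset": [0.3, 0, -0.2], "hand": -1}, {"dr": [0, 0, 0], "offset": [0.3, 0, 0], "hand": -1}, {"dr": [0, 0, 0], "offset": [0, 0, 0], "hand": -1}]'

```text
time_s: 10.8
eef_pos: [401.6, 80.6, 223.3]
ee_rot: [-0.0, 0.026, 1.0, 0.0]
force: [-0.2, -0.8, -0.4]
grip_width: -0.003
grip_force: 0.0
```

```bash
python3 - <<'E'
from h import *
where()
for n in ("scene","side"):cv2.imwrite(f"pics/{n}5.png",ctrl.capture(n)[:,:,::-1])
a=cv2.imread("pics/scene5.png")[130:280,190:390];b=cv2.imread("pics/side5.png")[115:265,150:350]
cv2.imwrite("pics/v5.png",np.hstack([cv2.resize(i,(400,300),interpolation=2) for i in (a,b)]))
E
```

```text
t 10.8 cab [-202.8   -0.6  223.3] yawerr 0.0009 Fcab [-0.1 -0.8 -0.4] -0.0
```

View pics/v5.png

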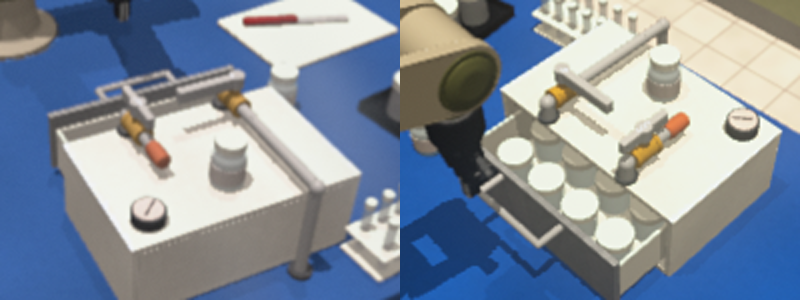

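The drawer is out, the lever crosswise, the wings in line and the jars stand. Check the bar position: side (222,235), scene (240,175) and (276,167).

```bash
python3 - <<'E'
from h import *
c,n=np.cos(th),np.sin(th);R=np.array([[c,-n],[n,c]])
for k,uv in [("side",(222.2,234.7)),("scene",(240,175)),("scene",(276,167.3))]: print(R.T@(ray(k,uv,120)[:2]-o))
E
```

```text
[-141.66870477  -72.44416695]
[-147.03063941  -66.66908337]
[-137.35454124   76.15673245]
```

The estimates scatter around 93–107 mm, which is too close to the 95 mm limit. I'll measure again with the wrist camera from above, calibrating on the earlier wrist view of the shut drawer.

>>> arm_command --increments '[{"dr": [0, 0, 0], "offset": [-0.2, 0, -0.2], "hand": -1}, {"dr": [0, 0, 0], "offset": [-0.25, 0, -0.2], "hand": -1}, {"dr": [0, 0, 0], "offset": [-0.25, 0, 0], "hand": -1}, {"dr": [0, 0, 0], "offset": [0, 0, 0], "hand": -1}]'

```text
time_s: 11.3
eef_pos: [491.1, 75.0, 270.0]
ee_rot: [-0.0, 0.027, 1.0, -0.0]
force: [-0.3, 0.2, -0.3]
grip_width: 0.002
grip_force: 0.0
```

```bash
python3 - <<'E'
from h import *
where()
c=ctrl.camera_info("wrist"); im=ctrl.capture("wrist")
cv2.imwrite("pics/wrist6.png",im[:,:,::-1])
print(-c["R"].T@c["t"], c["R"].round(3).tolist())
g=cv2.imread("pics/wrist4.png");print([ (r,int(g[r,250].min())) for r in range(140,180,2)])
cv2.imwrite("pics/v6.png",cv2.resize(im[:,:,::-1],(800,600),interpolation=2))
E
```

```text
t 11.3 cab [-113.1   -1.4  270. ] yawerr -0.0005 Fcab [-0.3  0.2 -0.3] 0.0
[417.69920206  79.02146042 411.99235741] [[0.053, 0.999, 0.0], [0.956, -0.051, 0.289], [0.288, -0.015, -0.957]]
[(140, 41), (142, 33), (144, 34), (146, 31), (148, 31), (150, 48), (152, 134), (154, 163), (156, 192), (158, 187), (160, 169), (162, 125), (164, 45), (166, 48), (168, 50), (170, 46), (172, 47), (174, 51), (176, 70), (178, 72)]
```

View pics/v6.png

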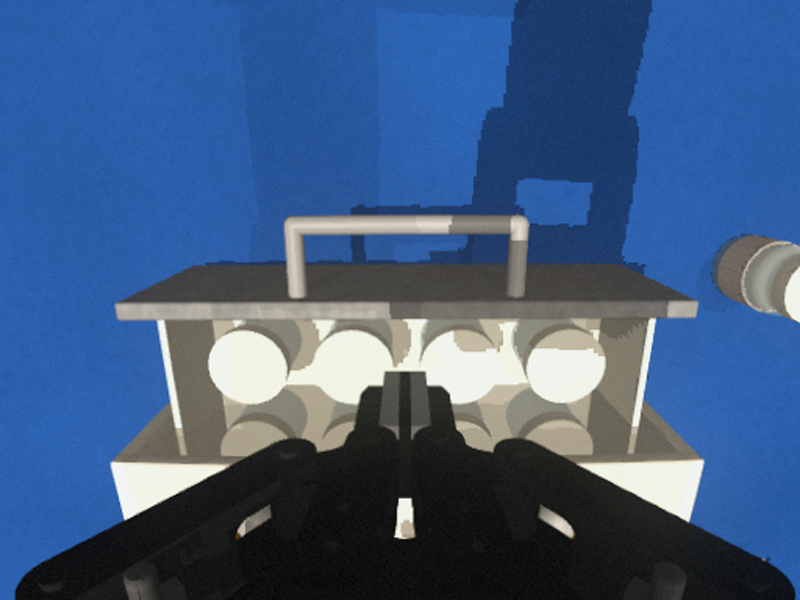

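The wrist view shows the bar at about row 144 (full-size pixels), with the drawer well out.

```bash
python3 - <<'E'
from h import *
c=ctrl.camera_info("wrist");O=-c["R"].T@c["t"];e=ctrl.sense()["eef_pos"];X=np.array([np.cos(th),np.sin(th),0])
for f,pos in [("wrist4",np.array([581.6,77.8,275.6])),("wrist6",e)]:
    g=cv2.imread(f"pics/{f}.png").min(2).astype(int)
    col=230
    s=g[130:172,col];r=130+np.where(s>110)[0];r=r[r<172];print(f,r.min(),r.max())
    p=cv2.undistortPoints(np.array([[[col,(r.min()+r.max())/2]]],float),c["K"],c["dist"])[0,0]
    d=c["R"].T@[p[0],p[1],1];o2=O-e+pos;q=o2+d*(118-o2[2])/d[2];print((q-[*o,0])@X)
E
```

```text
wrist4 152 162
-47.77763719732463
wrist6 138 149
-153.82516297429112
```

Drawer travel is 106 mm, which matches the finger kinematics (107 mm). The arm is clear of everything, so I hand in.

```bash
python3 -c "
from rig import ctrl
print(ctrl.finish_job())"
```

```text
the job is handed in; nothing more can be done
None
```

I handed the job in: feed lever shut on its stop, then bleed handle opened to its stop, then drawer pulled out about 106 mm, with the jars standing and the arm clear; the hand-in returned no verdict.

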